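# Fish a tape roll out of a deep ribbon organiser with the long hook

## Robot

A 6-joint arm with a two-finger parallel gripper is mounted at the origin on the work surface. World frame = base frame: x ahead of the robot, y to its left, z up, the work surface at z = 0. Lengths are in mm, angles in rad, forces in N, time in s.
With the tool pointing down it reaches from about 275 to 750 mm from the base axis. Payload 10.2 kg.
Tool frame: the origin (TCP) lies at the very end of the fingers, on their centre line; the grasp point (between the pads) lies ctrl.grip_depth behind it (ctrl.grip_depth is the distance from the TCP to the grasp point, in mm); z points along the fingers, y is the direction in which the jaws open and shut (so a half turn about z gives the same grasp; the last joint's range is limited). The gripper opens to 85 mm and grips with 20 to 120 N. Pads are 22 mm wide; open, the fingers measure 114 mm over their backs; the gripper's body (76 mm by 85 mm) begins 54 mm behind the grasp point. The pads swing forward as they close: fully open they stand 13 mm farther back than shut.
Start: joints at [0.999, 0.313, 1.498, -0, 1.331, -0.223], TCP at [179.442, 493.388, 231.294] pointing down, gripper open.
Joint ranges: [-2.94, 2.94], [-0.97, 2.17], [0.19, 2.56], [-1.23, 4.37], [0.02, 3.11], [-2.88, 2.88]. Speed limits (rad/s): [2.39, 2.39, 3.01, 3.14, 3.14, 3.14].

## Interface

Orientations are given as a unit quaternion [w, x, y, z].
In Python, from rig import telemetry, eyes, ctrl, nets gives the robot as it stands. The module is installed in compiled form; this text tells all that it offers.
- The arm moves only by the tool drive_tool, never from a script. Its argument "series" is text: rows parted by semicolons, each of 7 numbers parted by spaces: the shift along the tool's x, y, z normalised to -1 to 1, where 1 is 0.12 m, then the turn, a rotation vector about the tool's x, y, z normalised to -1 to 1, where 1 is 0.5 rad, then the opening, from 0 (shut) to 1 (fully open). In form: tx ty tz wx wy wz hand; .... A call has 1 to 20 rows; each row is the pose to reach, as a shift and turn from the pose measured when the call began, along the tool's axes at that moment; what a row does not reach only later rows make up. A row lasts 1/10 s, in which the tool goes at most 50 mm and 8.59 degrees, less where a joint would pass 70% of its speed; a pose out of reach is approached as far as the arm can. A call with a number of a shift or a turn outside -1 to 1 is refused whole. A call with a gripper value outside its range is refused whole. The fingers move at their own pace and stop on an object; "newtons" is the grip in N (left out, the last holds). Time passes only in rows, so rows that repeat a pose let the fingers close. It gives the time, the measured TCP pose, the force and the opening at its end, in the units of the state.
- telemetry.sense(): the state, without advancing time (a new reading comes with each control period).
- eyes.capture(name): name is "side" or "top" or "wrist"; returns a dict with "frame" (384x512x3 uint8, red, green, blue), "fx", "fy", "cx", "cy" (pixels), "view" (4x4, takes a point from world to camera coordinates). Camera axes: x right, y up, looking along -z (the intrinsics and any distortion apply to the point x, -y, -z); pixel columns grow to the right and rows downward; lengths in mm; the calibration is good to about 2 mm. A picture is of the moment at which its call begins. There is no depth.
- ctrl.finish_job(): hands the job in, once; it reports no verdict.
Trained networks look in a picture, given as the dict that the camera call returned (one of the last four; its "shot" number tells which), for a name from the list of things; names that differ only in an ending like _2 or _b are one class to them, and where a whole thing is asked for, a point or a joint stands for the part that bears it (a point fixed in the world has none). Each returns a list of dicts, best first, with "confidence" (0 to 1); they miss things now and then, are a little off and sometimes report something else, mostly with a low value. They report only what shows in the picture. A call takes as long as a camera call. They do not tell look-alikes from the thing itself.
- nets.spot_in(name, picture): "rect" ([left, top, right, bottom] in pixels, round what is visible of it).
The state is a dict: "time_s": time; "joints": joint angles; "dq": joint speeds; "tau": joint torques, N m; "eef_pos": TCP position; "ee_rot": TCP orientation; "force": force on the tool from outside, world axes, zero at the start; "wrist_torque": the same for the moment, N m; "grip_width": opening from 0.0 (shut) to 1.0 (fully open).
Only numpy, scipy, OpenCV 4.12 (cv2) and the standard library are available. Lean on these libraries where they do the work, as an engineer would, in place of code of your own. Each camera call takes 0.05 s, during which the arm holds its last target. There are 200 camera calls.

## Task

The dark roll of stem tape has slipped to the back of its bay in the ribbon organiser, too deep to reach by hand. Pull the long hook out of the bay where it was put away handle first and use it to fish the roll out onto the bench; then lay the hook down on the bench, out of the organiser and the tray, and put the roll flat on the floor of the wooden kit tray beside the reel of wire. Leave the reels, the jars and the cone of thread where they are.

Things in the scene. Friction and masses are not known exactly. Their poses are not given: they have to be found in the camera images.
- rack: Ribbon organiser, fixed: plywood box 284 wide, 238 deep, 90 high (all sizes in mm) with three parallel bays side by side. Origin at the centre of its underside; x runs along the bays from the mouths inward, y across them, z up. Bays centred at y = -92, 0, 92, mouths at x = -119, closed back at x = 111 inside; each 84 wide, 80 high inside. One holds the hook, one the roll, one the reel of ribbon; which is which varies.
- rack_mouth (a point): Centre of the row of three mouths, on the front edge of the organiser's floor, axes as the organiser's. The floor is 3 thick (a 3 mm step down to the bench here), the bays' walls 8 thick; a grid of steel wires 4 thick, 26 apart, closes the bays from above. On the bench, nothing stands in front of the bays of the hook and the roll.
- hook_handle (a point): Centre of the hook's wooden handle, 110 long, 24 wide, 32 high. Frame: x points from the toe to the handle's free end, z up with the toe down. The hook is one rigid tool, 314 long, about 100 g: handle from x = -55 to 55, a straight shank from there to x = -255, 11 above this point, then a toe turned straight down. It lies level on the handle's flat underside, the toe just off the surface.
- hook_shank (a point): Point on the centreline of the hook's flat dark steel shank 40 before the toe, 27 above the underside of the handle; the shank is 8 wide and 10 high all along. Axes as for the handle. At the start the hook lies in its bay handle first, with the toe 85 to 125 outside the mouth.
- hook_toe (a point): Lower end of the hook's toe, at its centre: the toe is 8 thick along the hook, 12 wide and reaches 21 below the shank, to 1 above the plane of the handle's underside.
- roll_c (a point): Centre of the roll of stem tape, half-way up: a dark ring 58 outside, 34 inside (a through hole), 20 high, about 60 g, lying flat (z up). It starts on the floor of its bay, its centre 135 to 165 behind the mouth.
- tray: Wooden kit tray, fixed: open box 220 (x) by 136 (y), 32 high, walls and floor 7 thick. Origin at the centre of its underside, z up. It holds the reel of wire.
- wire_c (a point): Centre of the small reel of wire that stands in the tray: 46 across, 34 high, half-way up, axis z. Leave it there.
- ribbon_c (a point): Centre of the reel of ribbon in the third bay: 60 across, 42 high, no open hole, half-way up. Leave it there.
- jar_small_c (a point): Centre of a small honey jar standing on the bench roughly in front of the ribbon's bay, up to 45 to one side: 44 across, 50 high, half-way up. Leave it there.
- jar_big_c (a point): Centre of a honey jar on the bench, 68 across, 85 high, half-way up. Leave it there.
- cone: Cone of thread standing on the bench, 72 across its foot, 130 high; origin at the centre of its underside. Leave it there.
Things that resemble listed ones, but are neither listed nor needed, are in the scene too. What is shaped like the part that bears roll_c but red or yellow is not meant.

How it is judged (in metres and radians):
On the way, in this order (a step that is already met when the one before it is completed fails the run):
1. the hook's handle is drawn out of its bay (x of hook_handle in the frame of rack below -0.15 m), for 0.1 s.
2. the hook reaches into the roll's bay: its toe is deep inside, over or behind the roll (x of hook_toe in the frame of rack above -0.05 m and horizontal distance between hook_toe and roll_c below 0.05 m), for 0.05 s.
3. the roll is out of its bay, on the bench (x of roll_c in the frame of rack below -0.148 m and height (world z) of roll_c below 0.05 m), for 0.1 s.
At the end, for the whole second after the job is handed in: The roll lies flat (within 6 degrees) and at rest on the floor of the kit tray; the hook lies at rest on the bench, neither in the organiser nor on the tray; both are released; the reels, jars and cone of thread are within 25 mm of where they started (x of roll_c in the frame of tray between -0.08 and 0.08 m and y of roll_c in the frame of tray between -0.04 and 0.04 m and height (world z) of roll_c below 0.021 m and angle between roll_c's own z axis and vertical below 0.1 rad and linear speed of each of roll, hook below 0.02 m/s and height (world z) of hook_handle below 0.03 m and height (world z) of hook_shank below 0.045 m and (x of hook_handle in the frame of rack below -0.15 m or y of hook_handle in the frame of rack above 0.18 m or y of hook_handle in the frame of rack below -0.18 m) and (x of hook_toe in the frame of rack below -0.115 m or y of hook_toe in the frame of rack above 0.14 m or y of hook_toe in the frame of rack below -0.14 m) and contact force between hook and tray below 0.05 N); the robot touches nothing.
It fails at once if the reel of ribbon is pushed out of place (more than 25 mm) (distance of ribbon_c from where it was at the start of the episode above 0.025 m).
It fails at once if the small honey jar is pushed out of place (more than 25 mm) (distance of jar_small_c from where it was at the start of the episode above 0.025 m).
It fails at once if the reel of wire is pushed out of place (more than 25 mm) (distance of wire_c from where it was at the start of the episode above 0.025 m).
It fails at once if the honey jar or the cone of thread is pushed out of place (more than 25 mm) (distance of any of jar_big_c, cone from where it was at the start of the episode above 0.025 m).
It also fails if it takes over 72 s, if anything falls off the work surface, if the arm or the gripper's body presses on something with over 40 N, if the wrist force passes 120 N, or if a joint passes its speed limit or range.

## Working session

There is one attempt and no reset: what is moved stays moved. The work goes in short steps, Python scripts to look and compute and a tool call to move; the robot and the scene stay as the last step left them, time stands still between calls to the robot, and variables do not carry over. Pictures are saved under pics/ and viewed, about 8 in all and at most 12, crops included, and the job is handed in when it is done.

Besides the shell and the picture viewer there is one more tool, called after ">>>" by a JSON object that holds its "op" and its "data". drive_tool: Moves the arm, as the interface text tells. Scaled input: -1 to 1 covers 0.12 m each way for a shift and 0.5 rad each way for a turn. Its arguments: {"type":"object","properties":{"series":{"type":"string"},"newtons":{"type":"number"}},"required":["series"]}

```bash
mkdir -p pics; cat > h.py <<'E'
from rig import telemetry, eyes, ctrl, nets
import numpy as np, cv2
from scipy.spatial.transform import Rotation as R
def ray(p,u,v):
    V=np.array(p["view"]); Rm=V[:3,:3]; o=-Rm.T@V[:3,3]
    d=np.array([(u-p["cx"])/p["fx"],-(v-p["cy"])/p["fy"],-1.]); return o,Rm.T@d
def at(p,u,v,z):
    o,d=ray(p,u,v); return o+d*(z-o[2])/d[2]
def proj(p,X):
    V=np.array(p["view"]); c=V[:3,:3]@np.array(X,float)+V[:3,3]
    return p["cx"]+p["fx"]*c[0]/-c[2], p["cy"]-p["fy"]*c[1]/-c[2]
def save(p,n,crop=None,s=1):
    f=p["frame"][...,::-1]
    if crop: f=f[crop[1]:crop[3],crop[0]:crop[2]]
    cv2.imwrite("pics/"+n,cv2.resize(f,None,fx=s,fy=s,interpolation=cv2.INTER_CUBIC))
def tool(target,rot=None):
    s=telemetry.sense(); q=s["ee_rot"]; Rm=R.from_quat([q[1],q[2],q[3],q[0]])
    return Rm.inv().apply(np.array(target)-s["eef_pos"])/120
E
python3 - <<'E'
from h import *
s=telemetry.sense(); print({k:np.round(v,3) for k,v in s.items()}, ctrl.grip_depth)
for c in("top","side"):
    p=eyes.capture(c); save(p,c+"0.png",None,1.5)
    print(c,p["fx"],p["cx"],p["cy"],[k for k in p], np.round(np.array(p["view"]),3).tolist())
    for n in "rack rack_mouth hook_handle hook_shank hook_toe roll_c tray wire_c ribbon_c jar_small_c jar_big_c cone".split():
        try:
            for d in nets.spot_in(n,p)[:3]: 
                if d["confidence"]>.2: print(n,round(d["confidence"],2),np.round(d["rect"]).tolist())
        except Exception as e: print(n,e)
E
```

```text
{'time_s': np.float64(0.0), 'joints': array([ 0.999,  0.313,  1.498,  0.   ,  1.331, -0.223]), 'dq': array([ 0.001, -0.001, -0.001,  0.001, -0.   , -0.   ]), 'tau': array([ 0.0000e+00, -4.1227e+01, -2.5974e+01, -0.0000e+00,  4.0000e-03,
       -0.0000e+00]), 'eef_pos': array([179.306, 493.153, 230.727]), 'ee_rot': array([-0.   ,  0.174,  0.985, -0.001]), 'force': array([-0.321, -0.25 ,  0.27 ]), 'wrist_torque': array([-0.013,  0.043,  0.016]), 'grip_width': np.float64(1.002)} 18.700000000000003
top 484.978551801628 253.97028374575677 189.1589983799057 ['frame', 'fx', 'fy', 'cx', 'cy', 'view', 'shot'] [[-0.012, -1.0, 0.005, 33.304], [0.994, -0.011, 0.107, -530.462], [-0.107, 0.007, 0.994, -1754.322], [0.0, 0.0, 0.0, 1.0]]
rack 0.94 [134.0, 151.0, 209.0, 236.0]
rack_mouth 0.6 [134.0, 151.0, 208.0, 241.0]
hook_handle 0.52 [148.0, 187.0, 237.0, 201.0]
hook_handle 0.23 [344.0, 170.0, 397.0, 235.0]
hook_shank 0.78 [152.0, 186.0, 236.0, 199.0]
hook_toe 0.78 [150.0, 187.0, 234.0, 201.0]
roll_c 0.53 [159.0, 213.0, 173.0, 228.0]
roll_c 0.48 [149.0, 253.0, 162.0, 269.0]
roll_c 0.47 [177.0, 252.
[... 569 characters left out ...]
2], [0.0, 0.0, 0.0, 1.0]]
rack 0.8 [174.0, 218.0, 302.0, 325.0]
rack_mouth 0.81 [175.0, 218.0, 304.0, 321.0]
hook_handle 0.8 [233.0, 206.0, 255.0, 295.0]
hook_shank 0.93 [238.0, 202.0, 256.0, 295.0]
hook_toe 0.87 [237.0, 205.0, 253.0, 296.0]
roll_c 0.78 [309.0, 330.0, 334.0, 358.0]
roll_c 0.72 [262.0, 276.0, 289.0, 298.0]
roll_c 0.7 [324.0, 296.0, 349.0, 321.0]
tray 0.78 [266.0, 102.0, 328.0, 133.0]
tray 0.63 [234.0, 204.0, 256.0, 293.0]
wire_c 0.65 [275.0, 107.0, 287.0, 122.0]
ribbon_c 0.85 [185.0, 267.0, 213.0, 292.0]
jar_small_c 0.68 [232.0, 204.0, 259.0, 297.0]
jar_small_c 0.51 [215.0, 193.0, 234.0, 217.0]
jar_big_c 0.74 [199.0, 123.0, 223.0, 157.0]
cone 0.59 [168.0, 151.0, 192.0, 191.0]
```

```bash
python3 - <<'E'
from h import *
a=cv2.imread("pics/top0.png");print(a.shape)
p=eyes.capture("top"); save(p,"top1.png",(120,100,420,290),2.6)
p=eyes.capture("side"); save(p,"side1.png",(150,90,380,370),2.1)
E
```

```text
(576, 768, 3)
```

View pics/top1.png

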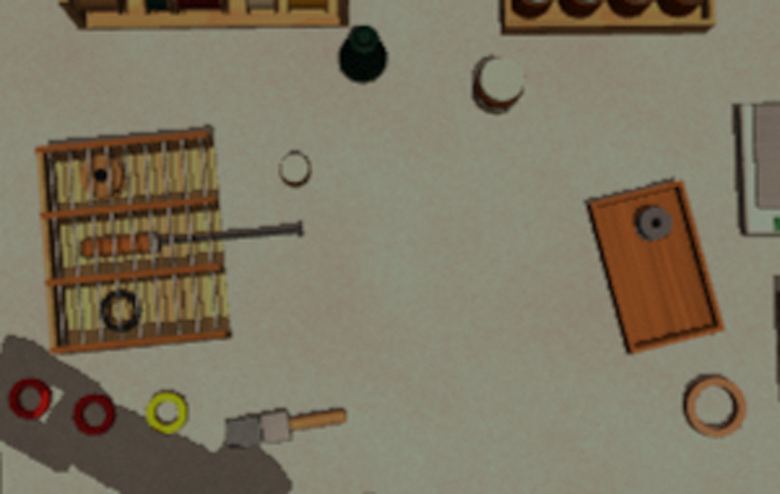

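View pics/side1.png

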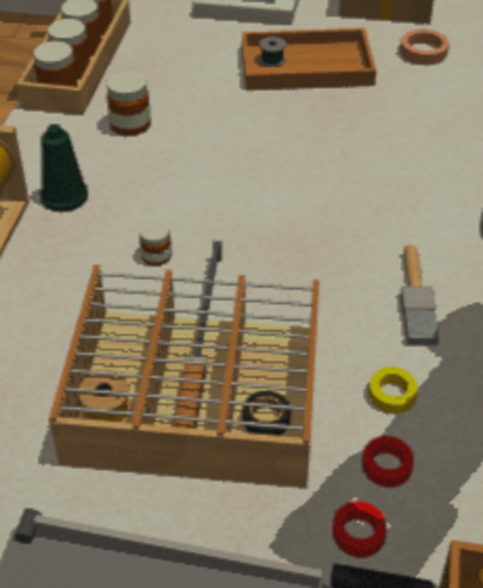

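The top view (crop scale 2.6, offset 120,100) shows the mouths facing image right. The hook is in the middle bay, toe near crop (299,229), and the dark roll is in the lower bay at (121,311). The red rings at (30,398) and (95,414), the yellow one at (167,411) and the wooden one at (715,405) are look-alikes. The only dark one is the ring inside the bay. Its shape is clear in both views, so I take it as the target.

```bash
cat >> h.py <<'E'
def f(u,v): return 120+u/2.6-.3,100+v/2.6-.3
E
python3 - <<'E'
from h import *
p=eyes.capture("top")
C=[at(p,*f(*c),90)[:2] for c in [(38,149),(212,129),(230,335),(52,351)]]
print("corners",np.round(C)); C=np.array(C)
xr=((C[0]-C[1])+(C[3]-C[2])); xr/=np.linalg.norm(xr); print("rack x",xr, np.linalg.norm(C[0]-C[1]),np.linalg.norm(C[0]-C[3]))
yr=np.array([-xr[1],xr[0]]); c=C.mean(0)
print("centre",c,"y",yr,"yaw",np.arctan2(xr[1],xr[0]))
def rk(w): d=np.array(w)[:2]-c; return np.round([d@xr,d@yr])
pts=dict(toe=(299,229,30),shmouth=(225,236,35),handle_far=(82,246,35),roll=(121,311,23),jar=(295,168,50),big=(498,80,85),tape_wire=(655,222,41))
for k,(u,v,z) in pts.items():
    w=at(p,*f(u,v),z); print(k,np.round(w),rk(w))
T=np.array([at(p,*f(*q),32)[:2] for q in [(587,202),(681,181),(722,327),(630,353)]]); print("tray",np.round(T),T.mean(0))
p2=eyes.capture("side")
for n,z in(("roll_c",13),("ribbon_c",24)):
    for d in nets.spot_in(n,p2)[:3]:
        r=d["rect"]; w=at(p2,(r[0]+r[2])/2,(r[1]+r[3])/2,z); print("side",n,np.round(w),rk(w))
# overlay check
for q in [(-119,-142,0),(-119,142,0),(119,-142,90),(-119,-142,90)]:
    w=np.r_[c+q[0]*xr+q[1]*yr,q[2]]; u,v=proj(p2,w); print(q,round((u-150)*2.1),round((v-90)*2.1))
# side view of toe
w=at(p2,150+217/2.1,90+246/2.1,30); print("toe side",w,rk(w))
E
```

```text
corners [[644. 453.]
 [670. 215.]
 [387. 190.]
 [368. 430.]]
rack x [-0.09150249  0.99580485] 240.00095128554796 277.2832731469139
centre [517.20956086 322.06555368] y [-0.99580485 -0.09150249] yaw 1.662426992323617
toe [537.  98.  30.] [-225.    1.]
shmouth [527. 202.  35.] [-121.    1.]
handle_far [515. 403.  35.] [81. -6.]
roll [424. 349.  23.] [36. 90.]
jar [621. 102.  50.] [-228.  -83.]
big [ 735. -182.   85.] [-521. -171.]
tape_wire [ 540. -403.   41.] [-724.   44.]
tray [[ 570. -310.]
 [ 599. -445.]
 [ 391. -494.]
 [ 357. -364.]] [ 479.26384946 -403.05028438]
side roll_c [284. 288.  13.] [-12. 235.]
side roll_c [428. 348.  13.] [34. 86.]
side roll_c [279. 378.  13.] [ 78. 232.]
side ribbon_c [623. 366.  24.] [  34. -110.]
(-119, -142, 0) 102 312
(-119, 142, 0) 317 327
(119, -142, 90) 52 417
(-119, -142, 90) 95 263
toe side [538.09860295  96.46978957  30.        ] [-227.   -0.]
```

```bash
cat >> h.py <<'E'
C0=np.array([517.2,322.1]); XR=np.array([-.0915,.9958]); YR=np.array([-.9958,-.0915])
def W(x,y): return C0+x*XR+y*YR
def RK(w): d=np.array(w)[:2]-C0; return np.round([d@XR,d@YR],1)
def rot(yaw): # tool down, y axis at yaw deg
    a=np.radians(yaw); y=np.array([np.cos(a),np.sin(a),0]); z=np.array([0,0,-1.]); return R.from_matrix(np.c_[np.cross(y,z),y,z])
def pose():
    s=telemetry.sense(); q=s["ee_rot"]; return np.array(s["eef_pos"]),R.from_quat([q[1],q[2],q[3],q[0]]),s
def plan(poses):
    p0,R0,s=pose(); y=R0.as_matrix()[:,1]; print("t",s["time_s"],"now",np.round(p0,1),"yaw",round(np.degrees(np.arctan2(y[1],y[0])),1),"rk",RK(p0),"w",round(s["grip_width"],3),"j",np.round(s["joints"],2))
    for q in poses:
        p1=np.array(q[:3],float); R1=rot(q[3]); t=R0.inv().apply(p1-p0)/120; w=(R0.inv()*R1).as_rotvec()/.5
        n=int(np.ceil(max(np.linalg.norm(t)*2.4,np.linalg.norm(w)*28.65/8.59)))
        print(np.round(np.r_[t,w],3).tolist(),"rows",n,"TOO BIG" if max(abs(np.r_[t,w]))>1 else "",np.round(p1),q[3]); p0,R0=p1,R1
E
python3 - <<'E'
from h import *
plan([(270,400,220,45),(360,310,210,25),(445,230,200,5.2),(*W(-170,0),130,5.2),(*W(-170,0),60,5.2)])
E
```

```text
t 1.6 now [179.4 493.4 231.3] yaw 70.0 rk [201.5 320.7] w 1.004 j [ 1.    0.31  1.5   0.    1.33 -0.22]
[-0.975, -0.473, 0.094, -0.0, -0.0, 0.873] rows 3  [270. 400. 220.] 45
[-1.061, 0.0, 0.083, 0.0, 0.0, 0.698] rows 3 TOO BIG [360. 310. 210.] 25
[-0.904, 0.36, 0.083, 0.0, 0.0, 0.691] rows 3  [445. 230. 200.] 5.2
[-0.707, 0.67, 0.583, 0.0, 0.0, 0.0] rows 3  [533. 153. 130.] 5.2
[0.0, 0.0, 0.583, 0.0, 0.0, 0.0] rows 2  [533. 153.  60.] 5.2
```

>>> {"op": "drive_tool", "data": {"series": "-0.975 -0.473 0.094 0 0 0.873 0.5; -0.975 -0.473 0.094 0 0 0.873 0.5; -0.975 -0.473 0.094 0 0 0.873 0.5; -0.975 -0.473 0.094 0 0 0.873 0.5; -0.975 -0.473 0.094 0 0 0.873 0.5"}}

```text
time_s: 2.1
eef_pos: [270.2, 400.0, 220.1]
ee_rot: [-0.0, 0.383, 0.924, 0.0]
force: [0.2, 0.4, 0.5]
grip_width: 0.501
```

>>> {"op": "drive_tool", "data": {"series": "-1 0 0.083 0 0 0.698 0.5; -1 0 0.083 0 0 0.698 0.5; -1 0 0.083 0 0 0.698 0.5; -1 0 0.083 0 0 0.698 0.5; -1 0 0.083 0 0 0.698 0.5"}}

```text
time_s: 2.6
eef_pos: [354.5, 316.0, 210.3]
ee_rot: [-0.0, 0.536, 0.844, 0.0]
force: [0.0, 0.6, 1.1]
grip_width: 0.5
```

>>> {"op": "drive_tool", "data": {"series": "-0.904 0.36 0.083 0 0 0.691 0.5; -0.904 0.36 0.083 0 0 0.691 0.5; -0.904 0.36 0.083 0 0 0.691 0.5; -0.904 0.36 0.083 0 0 0.691 0.5; -0.904 0.36 0.083 0 0 0.691 0.5"}}

```text
time_s: 3.1
eef_pos: [438.7, 237.6, 200.3]
ee_rot: [-0.001, 0.672, 0.741, 0.0]
force: [-0.3, -0.4, -0.5]
grip_width: 0.499
```

```bash
python3 - <<'E'
from h import *
plan([(*W(-170,0),100,5.2),(*W(-170,0),12,5.2)])
E
```

```text
t 3.1 now [438.7 237.6 200.3] yaw 5.6 rk [-77.   85.9] w 0.499 j [0.26 0.28 1.62 0.   1.24 0.16]
[-0.78, 0.712, 0.835, -0.001, -0.002, 0.013] rows 4  [533. 153. 100.] 5.2
[0.0, 0.0, 0.733, 0.0, 0.0, 0.0] rows 2  [533. 153.  12.] 5.2
```

>>> {"op": "drive_tool", "data": {"series": "-0.78 0.712 0.835 0 0 0.013 0.5; -0.78 0.712 0.835 0 0 0.013 0.5; -0.78 0.712 0.835 0 0 0.013 0.5; -0.78 0.712 0.835 0 0 0.013 0.5; -0.78 0.712 0.835 0 0 0.013 0.5; -0.78 0.712 0.835 0 0 0.013 0.5"}}

```text
time_s: 3.7
eef_pos: [532.2, 154.6, 101.1]
ee_rot: [-0.0, 0.673, 0.739, 0.001]
force: [-0.3, -0.2, 0.1]
grip_width: 0.501
```

>>> {"op": "drive_tool", "data": {"series": "0 0 0.7 0 0 0 0.5; 0 0 0.7 0 0 0 0.5; 0 0 0.733 0 0 0 0.5; 0 0 0.733 0 0 0 0.5; 0 0 0.733 0 0 0 0; 0 0 0.733 0 0 0 0; 0 0 0.733 0 0 0 0; 0 0 0.733 0 0 0 0; 0 0 0.733 0 0 0 0; 0 0 0.733 0 0 0 0", "newtons": 60}}

```text
time_s: 4.7
eef_pos: [532.5, 154.6, 13.4]
ee_rot: [-0.0, 0.673, 0.739, 0.001]
force: [-0.3, -0.5, 1.2]
grip_width: 0.073
```

```bash
python3 - <<'E'
from h import *
p=eyes.capture("side"); save(p,"side2.png",(150,90,380,370),2.1)
plan([(*W(-280,0),12,5.2),(*W(-390,0),12,5.2)])
E
```

```text
t 4.75 now [532.5 154.6  13.3] yaw 5.3 rk [-1.681e+02  1.000e-01] w 0.08 j [ 0.07  0.64  1.63  0.    0.87 -0.02]
[-0.932, -0.0, 0.01, 0.002, -0.003, 0.005] rows 3  [543.  43.  12.] 5.2
[-0.917, 0.001, 0.0, 0.0, 0.0, 0.0] rows 3  [553. -66.  12.] 5.2
```

View pics/side2.png

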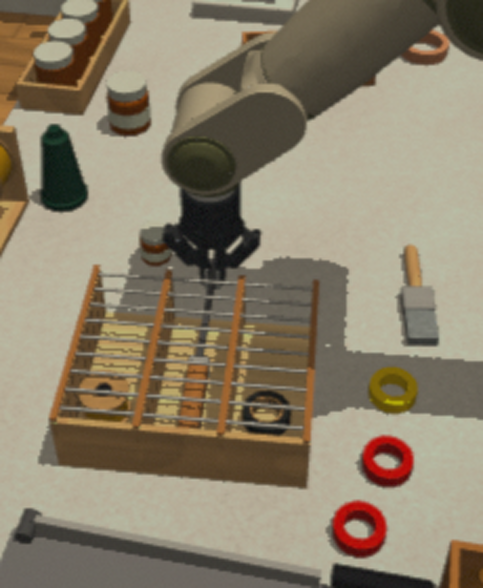

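The gripper holds the shank just outside the middle bay (fingers at about (210,260) in the crop), and the small jar stands clear beside it. The opening reads about 7 mm, which matches the shank. Pulling out now.

>>> {"op": "drive_tool", "data": {"series": "-0.2 0 -0.01 0 0 0 0; -0.5 0 -0.01 0 0 0 0; -0.8 0 -0.01 0 0 0 0; -0.93 0 -0.01 0 0 0 0; -0.93 0 -0.01 0 0 0 0; -0.93 0 -0.01 0 0 0 0"}}

```text
time_s: 5.35
eef_pos: [542.7, 44.2, 14.3]
ee_rot: [-0.0, 0.673, 0.739, 0.001]
force: [0.1, -1.1, 1.1]
grip_width: 0.075
```

>>> {"op": "drive_tool", "data": {"series": "-0.2 0 0 0 0 0 0; -0.5 0 0 0 0 0 0; -0.8 0 0 0 0 0 0; -0.93 0 0 0 0 0 0; -0.93 0 0 0 0 0 0; -0.93 0 0 0 0 0 0"}}

```text
time_s: 5.95
eef_pos: [552.9, -65.4, 13.9]
ee_rot: [-0.001, 0.673, 0.739, 0.001]
force: [-0.7, 0.4, -0.3]
grip_width: 0.073
```

```bash
python3 - <<'E'
from h import *
p=eyes.capture("top"); save(p,"top2.png",(120,100,420,290),2.6)
p0,_,_=pose(); H=p0[:2]+197*XR; print("H",H,RK(H))
P=[]
for d in (12.5,25,37.5,50):
    a=np.radians(-84.75-d); P.append((*(H+197*np.array([np.cos(a),np.sin(a)])),15,5.25-d))
plan(P)
E
```

```text
H [534.8379597 130.9816782] [-1.919e+02 -1.000e-01]
t 6.0 now [552.9 -65.2  13.9] yaw 5.4 rk [-3.889e+02 -1.000e-01] w 0.078 j [-0.33  0.64  1.62  0.    0.88 -0.43]
[0.04, -0.355, -0.009, 0.0, -0.004, 0.442] rows 2  [510. -64.  15.] -7.25
[0.039, -0.355, 0.0, 0.0, 0.0, 0.436] rows 2  [468. -54.  15.] -19.75
[0.039, -0.355, 0.0, 0.0, 0.0, 0.436] rows 2  [430. -36.  15.] -32.25
[0.039, -0.355, 0.0, 0.0, 0.0, 0.436] rows 2  [396.  -9.  15.] -44.75
```

View pics/top2.png

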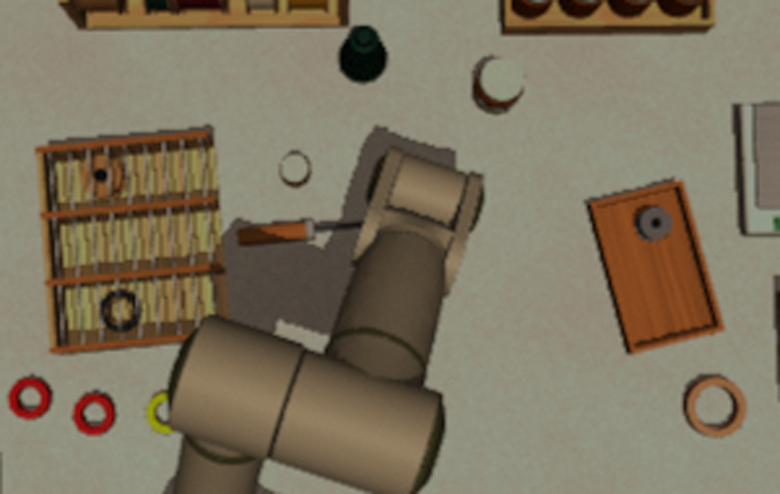

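The handle is fully out (free end at crop (240,238), rack mouth edge at about x=222). Next I swing the hook clockwise on the bench about its handle.

>>> {"op": "drive_tool", "data": {"series": "0.02 -0.18 -0.01 0 0 0.22 0; 0.04 -0.355 -0.01 0 0 0.44 0; 0.04 -0.355 -0.01 0 0 0.44 0; 0.04 -0.355 -0.01 0 0 0.44 0"}}

```text
time_s: 6.4
eef_pos: [510.3, -63.5, 15.4]
ee_rot: [-0.001, 0.749, 0.662, 0.001]
force: [-0.1, -0.2, -0.0]
grip_width: 0.07
```

>>> {"op": "drive_tool", "data": {"series": "0.02 -0.18 0 0 0 0.22 0; 0.04 -0.355 0 0 0 0.436 0; 0.04 -0.355 0 0 0 0.436 0; 0.04 -0.355 0 0 0 0.436 0"}}

```text
time_s: 6.8
eef_pos: [469.7, -53.4, 15.7]
ee_rot: [-0.0, 0.816, 0.578, 0.001]
force: [-0.4, -0.8, -0.2]
grip_width: 0.077
```

>>> {"op": "drive_tool", "data": {"series": "0.02 -0.18 0 0 0 0.22 0; 0.04 -0.355 0 0 0 0.436 0; 0.04 -0.355 0 0 0 0.436 0; 0.04 -0.355 0 0 0 0.436 0"}}

```text
time_s: 7.2
eef_pos: [432.4, -35.0, 15.9]
ee_rot: [0.0, 0.873, 0.487, 0.002]
force: [-0.1, 0.6, 0.1]
grip_width: 0.072
```

>>> {"op": "drive_tool", "data": {"series": "0.02 -0.18 0 0 0 0.22 0; 0.04 -0.355 0 0 0 0.436 0; 0.04 -0.355 0.01 0 0 0.436 0; 0.04 -0.355 0.02 0 0 0.436 0; 0.04 -0.355 0.02 0 0 0.436 0.4; 0.04 -0.355 0.02 0 0 0.436 0.4; 0.04 -0.355 0.02 0 0 0.436 0.4; 0.04 -0.355 0.02 0 0 0.436 0.4"}}

```text
time_s: 8.0
eef_pos: [399.0, -8.8, 13.5]
ee_rot: [0.0, 0.921, 0.39, 0.002]
force: [0.4, 0.6, 0.3]
grip_width: 0.405
```

```bash
python3 - <<'E'
from h import *
p0,Rm,s=pose(); y=Rm.as_matrix()[:,1]; yaw=np.degrees(np.arctan2(y[1],y[0]))
a=np.radians(yaw-90); H=p0[:2]-197*np.array([np.cos(a),np.sin(a)]); print("H",H)
P=[(*p0[:2],110,yaw)]
for i in range(1,8): P.append((*(p0[:2]+(H-p0[:2])*min(1,i/4)),140,yaw+180*i/7))
plan(P)
E
```

```text
H [536.17850452 132.5895995 ]
t 8.0 now [399.   -8.8  13.5] yaw -44.1 rk [-318.7  148. ] w 0.405 j [-0.32  0.39  2.09  0.    0.66  0.45]
[0.003, 0.002, -0.804, 0.004, -0.007, 0.0] rows 2  [399.  -9. 110.] -44.12747853506948
[0.41, 0.0, -0.25, 0.0, 0.0, -0.898] rows 3  [433.  27. 140.] -18.413192820783763
[0.37, 0.178, 0.0, 0.0, 0.0, -0.898] rows 3  [468.  62. 140.] 7.301092893501952
[0.256, 0.321, 0.0, 0.0, 0.0, -0.898] rows 3  [502.  97. 140.] 33.01537860778766
[0.091, 0.4, 0.0, 0.0, 0.0, -0.898] rows 3  [536. 133. 140.] 58.72966432207338
[0.0, 0.0, 0.0, 0.0, 0.0, -0.898] rows 3  [536. 133. 140.] 84.4439500363591
[0.0, 0.0, 0.0, 0.0, 0.0, -0.898] rows 3  [536. 133. 140.] 110.15823575064479
[0.0, 0.0, 0.0, 0.0, 0.0, -0.898] rows 3  [536. 133. 140.] 135.87252146493051
```

>>> {"op": "drive_tool", "data": {"series": "0 0 -0.8 0 0 0 0.4; 0 0 -0.8 0 0 0 0.4; 0 0 -0.8 0 0 0 0.4; 0 0 -0.8 0 0 0 0.4"}}

```text
time_s: 8.4
eef_pos: [399.0, -9.0, 110.1]
ee_rot: [0.001, 0.921, 0.39, 0.003]
force: [-0.4, 0.3, -0.3]
grip_width: 0.402
```

>>> {"op": "drive_tool", "data": {"series": "0.41 0 -0.25 0 0 -0.9 0.65; 0.41 0 -0.25 0 0 -0.9 0.65; 0.41 0 -0.25 0 0 -0.9 0.65; 0.41 0 -0.25 0 0 -0.9 0.65; 0.41 0 -0.25 0 0 -0.9 0.65"}}

```text
time_s: 8.9
eef_pos: [432.5, 26.3, 139.3]
ee_rot: [0.001, 0.812, 0.584, 0.002]
force: [0.5, -0.3, -0.2]
grip_width: 0.649
```

>>> {"op": "drive_tool", "data": {"series": "0.37 0.178 0 0 0 -0.9 0.65; 0.37 0.178 0 0 0 -0.9 0.65; 0.37 0.178 0 0 0 -0.9 0.65; 0.37 0.178 0 0 0 -0.9 0.65; 0.37 0.178 0 0 0 -0.9 0.65"}}

```text
time_s: 9.4
eef_pos: [466.6, 61.3, 139.1]
ee_rot: [0.001, 0.664, 0.748, 0.001]
force: [0.4, -0.1, -1.2]
grip_width: 0.649
```

>>> {"op": "drive_tool", "data": {"series": "0.256 0.321 0 0 0 -0.9 0.65; 0.256 0.321 0 0 0 -0.9 0.65; 0.256 0.321 0 0 0 -0.9 0.65; 0.256 0.321 0 0 0 -0.9 0.65; 0.256 0.321 0 0 0 -0.9 0.65"}}

```text
time_s: 9.9
eef_pos: [501.1, 96.2, 139.2]
ee_rot: [0.001, 0.483, 0.876, 0.001]
force: [-0.2, 0.8, 0.0]
grip_width: 0.651
```

>>> {"op": "drive_tool", "data": {"series": "0.091 0.4 0 0 0 -0.9 0.65; 0.091 0.4 0 0 0 -0.9 0.65; 0.091 0.4 0 0 0 -0.9 0.65; 0.091 0.4 0 0 0 -0.9 0.65; 0.091 0.4 0 0 0 -0.9 0.65"}}

```text
time_s: 10.4
eef_pos: [535.8, 130.8, 139.3]
ee_rot: [0.001, 0.279, 0.96, 0.001]
force: [-0.6, 0.4, -0.9]
grip_width: 0.652
```

>>> {"op": "drive_tool", "data": {"series": "0 0 0 0 0 -0.9 0.65; 0 0 0 0 0 -0.9 0.65; 0 0 0 0 0 -0.9 0.65; 0 0 0 0 0 -0.9 0.65; 0 0 0 0 0 -0.9 0.65"}}

```text
time_s: 10.9
eef_pos: [535.7, 130.6, 139.5]
ee_rot: [0.001, 0.061, 0.998, 0.001]
force: [-0.0, -1.0, 0.2]
grip_width: 0.651
```

>>> {"op": "drive_tool", "data": {"series": "0 0 0 0 0 -0.9 0.65; 0 0 0 0 0 -0.9 0.65; 0 0 0 0 0 -0.9 0.65; 0 0 0 0 0 -0.9 0.65; 0 0 0 0 0 -0.9 0.65"}}

```text
time_s: 11.4
eef_pos: [535.7, 130.6, 139.5]
ee_rot: [0.002, -0.16, 0.987, 0.0]
force: [-0.5, 0.4, 0.2]
grip_width: 0.65
```

>>> {"op": "drive_tool", "data": {"series": "0 0 0 0 0 -0.9 0.65; 0 0 0 0 0 -0.9 0.65; 0 0 0 0 0 -0.9 0.65; 0 0 0 0 0 -0.9 0.65; 0 0 0 0 0 -0.9 0.65"}}

```text
time_s: 11.9
eef_pos: [535.7, 130.6, 139.5]
ee_rot: [0.001, -0.373, 0.928, -0.0]
force: [0.1, 0.1, -0.1]
grip_width: 0.651
```

```bash
python3 - <<'E'
from h import *
p=eyes.capture("top")
plan([])
for n in("hook_handle","hook_shank"):
  for d in nets.spot_in(n,p)[:2]: print(n,d["confidence"],np.round(d["rect"]))
w=eyes.capture("wrist")
a=cv2.resize(p["frame"][100:290,140:340],(800,760))[...,::-1]; b=w["frame"][...,::-1]
a=cv2.resize(a,(404,384)); cv2.imwrite("pics/c3.png",cv2.resize(np.hstack([a,b]),None,fx=.87,fy=.87))
E
```

```text
t 11.95 now [535.7 130.6 139.5] yaw 133.9 rk [-192.4   -0.9] w 0.651 j [ 0.03  0.46  1.54  0.    1.14 -2.31]
hook_shank 0.63 [228. 190. 281. 241.]
hook_shank 0.34 [250. 110. 270. 131.]
```

View pics/c3.png

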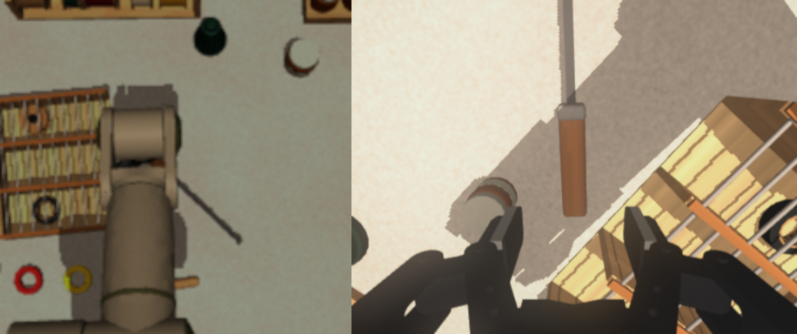

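```bash
python3 - <<'E'
from h import *
w=eyes.capture("wrist")
A=at(w,255,248,28);B=at(w,253,125,30);C=at(w,(568-351)/.87,60/.87,32)
print(A,B,C); d=B-A; print("dir toe",np.degrees(np.arctan2(*(C-A)[1::-1])),np.linalg.norm(d[:2]))
u=(C-A)[:2]/np.linalg.norm((C-A)[:2]); H=A[:2]+60*u; yaw=np.degrees(np.arctan2(u[1],u[0]))-90; print(H,RK(H))
yaw=(yaw+180+180)%360-180; print(yaw)
plan([(*H,139,yaw),(*H,60,yaw),(*H,5,yaw)])
E
```

```text
[576.1525323  167.72571851  28.        ] [501.56863587  93.38480777  30.        ] [474.4312758   63.61827869  32.        ]
dir toe -134.33579665479033 105.30588120849282
[534.22079478 124.81034378] [-198.     1.1]
-44.33579665479033
t 12.15 now [535.7 130.6 139.5] yaw 134.1 rk [-192.4   -0.9] w 0.649 j [ 0.03  0.46  1.54  0.    1.14 -2.31]
[0.042, -0.026, 0.004, 0.009, 0.004, 6.228] rows 21 TOO BIG [534. 125. 139.] -44.33579665479033
[0.0, 0.0, 0.658, 0.0, 0.0, 0.0] rows 2  [534. 125.  60.] -44.33579665479033
[0.0, 0.0, 0.458, 0.0, 0.0, 0.0] rows 2  [534. 125.   5.] -44.33579665479033
```

The wrist view shows the handle between the fingers: free end at wrist pixel (255,248), shank running up the picture, jar clear of the left finger. Length and direction match the description. Grasping the handle.

>>> {"op": "drive_tool", "data": {"series": "0.04 -0.03 0.3 0 0 0 0.65; 0.04 -0.03 0.7 0 0 0 0.65; 0.04 -0.03 0.98 0 0 0 0.65; 0.04 -0.03 0.98 0 0 0 0.65"}}

```text
time_s: 12.55
eef_pos: [532.5, 124.6, 18.1]
ee_rot: [-0.002, -0.375, 0.927, 0.001]
force: [-0.1, -0.5, 1.0]
grip_width: 0.651
```

>>> {"op": "drive_tool", "data": {"series": "0 0 0.13 0 0 0 0.65; 0 0 0.13 0 0 0 0.65; 0 0 0.13 0 0 0 0; 0 0 0.13 0 0 0 0; 0 0 0.13 0 0 0 0; 0 0 0.13 0 0 0 0; 0 0 0.13 0 0 0 0; 0 0 0.13 0 0 0 0; 0 0 0.13 0 0 0 0", "newtons": 80}}

```text
time_s: 13.45
eef_pos: [533.6, 124.8, 4.4]
ee_rot: [-0.001, -0.375, 0.927, 0.001]
force: [-0.5, 1.0, 7.1]
grip_width: 0.27
```

>>> {"op": "drive_tool", "data": {"series": "0 0 -0.3 0 0 0 0; 0 0 -0.7 0 0 0 0; 0 0 -1 0 0 0 0; 0 0 -1 0 0 0 0; 0 0 -1 0 0 0 0"}}

```text
time_s: 13.95
eef_pos: [533.9, 124.7, 125.2]
ee_rot: [0.0, -0.375, 0.927, 0.001]
force: [-0.2, 1.1, -2.0]
grip_width: 0.265
```

```bash
python3 - <<'E'
from h import *
p0,Rm,s=pose(); T=np.array([*W(-300,88)]); print(T)
P=[]; y0=134.1
for i in range(1,6): P.append((*(p0[:2]+(T-p0[:2])*i/5),130,y0+(5.2-y0)*i/5))
plan(P)
E
```

```text
[457.0196  15.308 ]
t 13.95 now [533.9 124.7 125.2] yaw 134.0 rk [-198.1    1.5] w 0.265 j [ 0.02  0.47  1.57  0.    1.11 -2.32]
[0.219, -0.042, -0.04, 0.002, 0.0, 0.896] rows 3  [519. 103. 130.] 108.32
[0.179, -0.133, 0.0, 0.0, 0.0, 0.9] rows 4  [503.  81. 130.] 82.53999999999999
[0.103, -0.197, 0.0, 0.0, 0.0, 0.9] rows 4  [488.  59. 130.] 56.75999999999999
[0.007, -0.223, 0.0, 0.0, 0.0, 0.9] rows 4  [472.  37. 130.] 30.97999999999999
[-0.09, -0.204, 0.0, 0.0, 0.0, 0.9] rows 4  [457.  15. 130.] 5.199999999999989
```

>>> {"op": "drive_tool", "data": {"series": "0.22 -0.04 -0.04 0 0 0.9 0; 0.22 -0.04 -0.04 0 0 0.9 0; 0.22 -0.04 -0.04 0 0 0.9 0; 0.22 -0.04 -0.04 0 0 0.9 0; 0.22 -0.04 -0.04 0 0 0.9 0"}}

```text
time_s: 14.45
eef_pos: [517.8, 102.9, 129.0]
ee_rot: [-0.001, -0.16, 0.987, 0.001]
force: [0.6, -0.1, -1.0]
grip_width: 0.268
```

>>> {"op": "drive_tool", "data": {"series": "0.18 -0.13 0 0 0 0.9 0; 0.18 -0.13 0 0 0 0.9 0; 0.18 -0.13 0 0 0 0.9 0; 0.18 -0.13 0 0 0 0.9 0; 0.18 -0.13 0 0 0 0.9 0"}}

```text
time_s: 14.95
eef_pos: [502.1, 81.4, 128.7]
ee_rot: [-0.001, 0.061, 0.998, 0.0]
force: [0.1, 0.6, -0.4]
grip_width: 0.262
```

>>> {"op": "drive_tool", "data": {"series": "0.1 -0.2 0 0 0 0.9 0; 0.1 -0.2 0 0 0 0.9 0; 0.1 -0.2 0 0 0 0.9 0; 0.1 -0.2 0 0 0 0.9 0; 0.1 -0.2 0 0 0 0.9 0"}}

```text
time_s: 15.45
eef_pos: [487.2, 59.1, 128.6]
ee_rot: [-0.002, 0.279, 0.96, 0.0]
force: [-0.0, -0.3, -0.8]
grip_width: 0.265
```

>>> {"op": "drive_tool", "data": {"series": "0 -0.22 0 0 0 0.9 0; 0 -0.22 0 0 0 0.9 0; 0 -0.22 0 0 0 0.9 0; 0 -0.22 0 0 0 0.9 0; 0 -0.22 0 0 0 0.9 0"}}

```text
time_s: 15.95
eef_pos: [473.1, 36.9, 128.5]
ee_rot: [-0.002, 0.483, 0.876, -0.0]
force: [-0.0, 0.4, -1.0]
grip_width: 0.261
```

>>> {"op": "drive_tool", "data": {"series": "-0.09 -0.2 0 0 0 0.9 0; -0.09 -0.2 0 0 0 0.9 0; -0.09 -0.2 0 0 0 0.9 0; -0.09 -0.2 0 0 0 0.9 0; -0.09 -0.2 0 0 0 0.9 0"}}

```text
time_s: 16.45
eef_pos: [458.6, 15.1, 128.5]
ee_rot: [-0.002, 0.664, 0.748, -0.001]
force: [0.4, -0.0, -1.4]
grip_width: 0.265
```

```bash
python3 - <<'E'
from h import *
plan([(*W(-400,88),130,5.2)])
p=eyes.capture("side"); w=eyes.capture("wrist")
a=p["frame"][150:350,150:380][...,::-1]; b=w["frame"][...,::-1]
a=cv2.resize(a,(442,384)); cv2.imwrite("pics/c4.png",cv2.resize(np.hstack([a,b]),None,fx=.83,fy=.83))
E
```

```text
t 16.45 now [458.6  15.1 128.5] yaw 6.8 rk [-300.3   86.4] w 0.265 j [-0.22  0.29  1.83  0.    1.03 -0.34]
[-0.83, -0.036, -0.013, -0.006, -0.003, 0.057] rows 2  [466. -84. 130.] 5.2
```

View pics/c4.png

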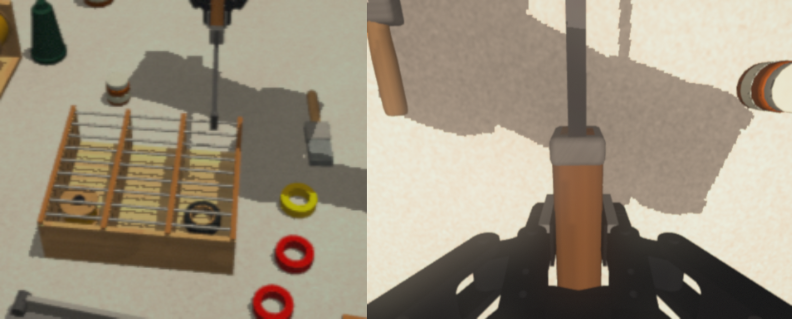

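```bash
python3 - <<'E'
from h import *
p0,Rm,s=pose(); p=eyes.capture("side"); w=eyes.capture("wrist")
g=p["frame"][205:245,265:300][...,::-1]; 
for z in(115,125,140):
    t=at(p,283.5,230,z); print(z,np.round(t),RK(t),"from tcp",np.linalg.norm(t[:2]-p0[:2]))
# wrist: handle axis
k=lambda u,v,z: at(w,(u-367)/.83,v/.83,z)
a=k(578.5,135,p0[2]+27); b=k(576,20,p0[2]+27.5+0)
print(RK(a),RK(b),"dir", np.degrees(np.arctan2(*(b-a)[1::-1]))-95.25)
E
```

```text
115 [429. 250. 115.] [-63.5  94.6] from tcp 236.9239706428511
125 [428. 260. 125.] [-54.   94.9] from tcp 246.42711915444477
140 [426. 274. 140.] [-39.8  95.4] from tcp 260.68184294588724
[-252.    86.2] [-206.6   88.3] dir 2.6284059452072057
```

```bash
python3 - <<'E'
from h import *
plan([(*W(-390,87),128.5,4.6),(*W(-390,87),40,4.6),(*W(-300,87),40,4.6),(*W(-215,87),40,4.6)])
E
```

```text
t 16.65 now [458.6  15.1 128.5] yaw 6.6 rk [-300.3   86.4] w 0.265 j [-0.22  0.29  1.83  0.    1.03 -0.34]
[-0.747, -0.022, -0.001, -0.006, -0.003, 0.07] rows 2  [466. -74. 128.] 4.6
[0.0, 0.0, 0.737, 0.0, 0.0, 0.0] rows 2  [466. -74.  40.] 4.6
[0.75, -0.009, 0.0, 0.0, 0.0, 0.0] rows 2  [458.  15.  40.] 4.6
[0.708, -0.008, 0.0, 0.0, 0.0, 0.0] rows 2  [450. 100.  40.] 4.6
```

>>> {"op": "drive_tool", "data": {"series": "-0.35 -0.01 0 0 0 0.07 0; -0.75 -0.02 0 0 0 0.07 0; -0.75 -0.02 0 0 0 0.07 0; -0.75 -0.02 0 0 0 0.07 0; -0.75 -0.02 0 0 0 0.07 0"}}

```text
time_s: 17.15
eef_pos: [466.4, -73.9, 128.3]
ee_rot: [-0.002, 0.678, 0.735, -0.001]
force: [-0.4, 0.5, -1.4]
grip_width: 0.263
```

>>> {"op": "drive_tool", "data": {"series": "0 0 0.35 0 0 0 0; 0 0 0.735 0 0 0 0; 0 0 0.735 0 0 0 0; 0 0 0.735 0 0 0 0; 0 0 0.735 0 0 0 0"}}

```text
time_s: 17.65
eef_pos: [467.4, -73.8, 42.4]
ee_rot: [-0.0, 0.677, 0.736, -0.0]
force: [-0.0, 1.2, -1.2]
grip_width: 0.267
```

```bash
python3 - <<'E'
from h import *
plan([(*W(-300,87),40,4.6),(*W(-215,87),40,4.6)])
p=eyes.capture("side"); save(p,"side5.png",(200,180,320,310),5)
E
```

```text
t 17.65 now [467.4 -73.8  42.4] yaw 4.7 rk [-389.7   85.8] w 0.267 j [-0.4   0.45  1.86 -0.    0.83 -0.49]
[0.747, -0.016, 0.02, -0.0, 0.0, 0.005] rows 2  [458.  15.  40.] 4.6
[0.708, -0.008, 0.0, 0.0, 0.0, 0.0] rows 2  [450. 100.  40.] 4.6
```

View pics/side5.png

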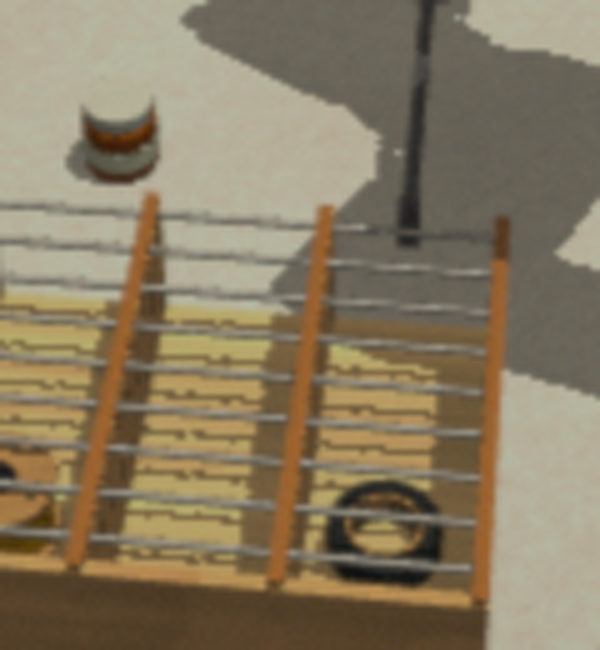

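The crop (offset 200,180, scale 5) shows the toe tip at (408,244), just at the mouth of the roll's bay, and the dark roll at about (384,525).

```bash
python3 - <<'E'
from h import *
p=eyes.capture("side")
for z in(30,36,42): print(z,RK(at(p,200+408/5,180+246/5,z)))
for v in(519,525): print("roll top",RK(at(p,200+384/5,180+v/5,23)))
E
```

```text
30 [-146.8   86.3]
36 [-141.1   86.6]
42 [-135.4   86.8]
roll top [32.6 86.2]
roll top [36.2 86.4]
```

>>> {"op": "drive_tool", "data": {"series": "0.35 0 0.02 0 0 0 0; 0.75 0 0.02 0 0 0 0; 0.75 0 0.02 0 0 0 0; 0.75 0 0.02 0 0 0 0; 0.75 0 0.02 0 0 0 0"}}

```text
time_s: 18.25
eef_pos: [460.4, 15.1, 40.5]
ee_rot: [0.001, 0.678, 0.735, 0.0]
force: [0.3, 0.3, -1.0]
grip_width: 0.262
```

>>> {"op": "drive_tool", "data": {"series": "0.35 -0.01 0 0 0 0 0; 0.71 -0.02 0 0 0 0 0; 0.71 -0.02 0 0 0 0 0; 0.71 -0.02 0 0 0 0 0; 0.71 -0.02 0 0 0 0 0"}}

```text
time_s: 18.75
eef_pos: [451.6, 98.5, 40.6]
ee_rot: [0.001, 0.678, 0.735, 0.0]
force: [-1.0, -0.3, -1.0]
grip_width: 0.267
```

```bash
python3 - <<'E'
from h import *
plan([(*W(-215,86),10,4.6)])
p=eyes.capture("side"); save(p,"side6.png",(200,180,320,310),5)
E
```

```text
t 18.75 now [451.6  98.5  40.6] yaw 4.6 rk [-216.6   85.8] w 0.267 j [-0.04  0.44  1.89 -0.    0.81 -0.12]
[0.014, -0.003, 0.255, 0.004, 0.002, -0.001] rows 1  [451. 100.  10.] 4.6
```

View pics/side6.png

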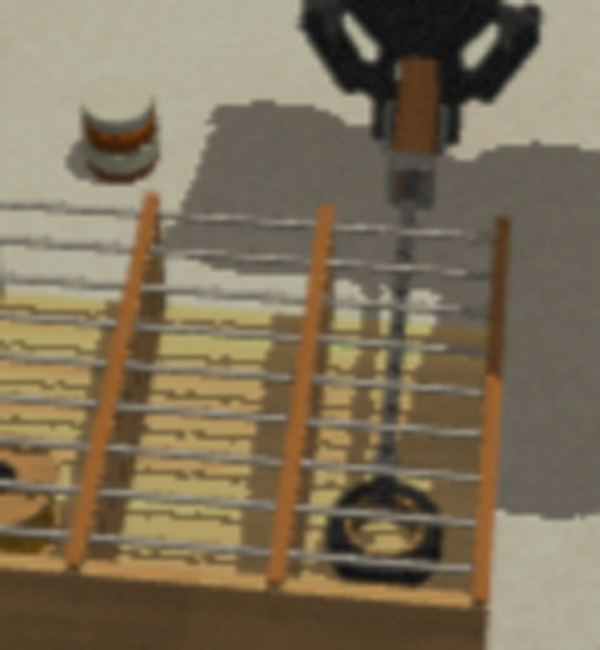

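```bash
python3 - <<'E'
from h import *
p=eyes.capture("side")
for x in(20,28,33,38):
  for z in(36,62): u,v=proj(p,[*W(x,86.5),z]); print(x,z,round((u-200)*5),round((v-180)*5))
f_=p["frame"]; g=cv2.cvtColor(f_,cv2.COLOR_RGB2GRAY)
print([ (180+i, g[180+i,274:281].tolist()) for i in range(84,112)])
E
```

```text
20 36 387 482
20 62 388 449
28 36 386 495
28 62 387 462
33 36 385 503
33 62 386 470
38 36 384 512
38 62 385 478
[(264, [129, 129, 103, 87, 84, 102, 135]), (265, [118, 125, 123, 125, 129, 135, 143]), (266, [115, 112, 88, 76, 78, 103, 92]), (267, [133, 128, 90, 70, 74, 105, 93]), (268, [128, 114, 81, 68, 66, 83, 84]), (269, [99, 82, 56, 48, 60, 79, 84]), (270, [130, 101, 66, 50, 58, 80, 87]), (271, [119, 91, 82, 71, 74, 79, 86]), (272, [95, 84, 78, 75, 74, 74, 82]), (273, [124, 118, 111, 109, 98, 94, 94]), (274, [100, 95, 96, 104, 111, 121, 128]), (275, [94, 55, 48, 47, 60, 96, 121]), (276, [50, 33, 32, 32, 40, 66, 95]), (277, [28, 30, 32, 34, 33, 38, 47]), (278, [31, 32, 32, 33, 30, 41, 40]), (279, [42, 37, 32, 33, 38, 62, 60]), (280, [44, 36, 34, 36, 35, 47, 69]), (281, [68, 64, 63, 55, 45, 53, 46]), (282, [120, 113, 110, 105, 85, 79, 73]), (283, [99, 100, 109, 113, 116, 121, 124]), (284, [108, 115, 129, 129, 101, 83, 69]), (285, [147, 148, 151, 151, 143, 108, 84]), (286, [103, 108, 110, 112, 109, 102, 91]), (287, [98, 137, 148, 149, 147, 144, 114]), (288, [106, 146, 155, 155, 155, 154, 145]), (289, [142, 150, 151, 153, 151, 150, 135]), (290, [107, 103, 111, 114, 114, 99, 74]), (291, [94, 87, 90, 90, 80, 69, 64])]
```

The toe is over the roll, its tip at crop (385,503), which matches rack x≈33 at z=36. Lowering it into the hole.

>>> {"op": "drive_tool", "data": {"series": "0.015 0 0 0 0 0 0; 0.015 0 0.08 0 0 0 0; 0.015 0 0.16 0 0 0 0; 0.015 0 0.2 0 0 0 0; 0.015 0 0.24 0 0 0 0; 0.015 0 0.27 0 0 0 0; 0.015 0 0.27 0 0 0 0"}}

```text
time_s: 19.55
eef_pos: [451.2, 100.3, 7.6]
ee_rot: [0.001, 0.678, 0.735, 0.0]
force: [0.3, 0.2, -0.3]
grip_width: 0.266
```

```bash
python3 - <<'E'
from h import *
plan([(*W(-310,88),10,4.6),(*W(-405,90),10,4.6)])
p=eyes.capture("side"); g=cv2.cvtColor(p["frame"],cv2.COLOR_RGB2GRAY)
for d in nets.spot_in("roll_c",p)[:4]: r=d["rect"]; print(np.round(r),RK(at(p,(r[0]+r[2])/2,(r[1]+r[3])/2,13)))
print([ (180+i, g[180+i,274:281].tolist()) for i in range(84,112,2)])
E
```

```text
t 19.55 now [451.2 100.3   7.6] yaw 4.6 rk [-214.8   86. ] w 0.266 j [-0.04  0.5   1.91 -0.    0.73 -0.11]
[-0.794, -0.007, -0.019, 0.002, 0.002, -0.001] rows 2  [458.   5.  10.] 4.6
[-0.792, -0.008, 0.0, 0.0, 0.0, 0.0] rows 2  [465. -89.  10.] 4.6
[322. 295. 348. 323.] [ 84.2 228.6]
[324. 266. 350. 289.] [-10.2 234.7]
[312. 327. 332. 356.] [173.1 196.6]
[265. 276. 288. 297.] [33.6 86. ]
[(264, [107, 101, 93, 77, 68, 68, 89]), (266, [86, 86, 84, 77, 78, 82, 86]), (268, [86, 85, 77, 73, 69, 68, 81]), (270, [92, 89, 64, 54, 50, 62, 84]), (272, [91, 89, 81, 78, 76, 81, 86]), (274, [99, 100, 99, 107, 113, 122, 125]), (276, [52, 54, 66, 69, 63, 56, 64]), (278, [38, 43, 48, 46, 42, 46, 42]), (280, [67, 82, 76, 73, 76, 68, 74]), (282, [123, 117, 114, 108, 99, 84, 73]), (284, [52, 47, 51, 52, 59, 70, 66]), (286, [56, 36, 31, 34, 46, 88, 93]), (288, [58, 34, 31, 29, 61, 137, 146]), (290, [96, 88, 81, 78, 79, 92, 74])]
```

The toe is in the hole: dark pixels at side rows 284–289 inside the ring, and no contact force. Dragging it out steadily.

>>> {"op": "drive_tool", "data": {"series": "-0.07 0 0 0 0 0 0; -0.17 0 0 0 0 0 0; -0.29 0 0 0 0 0 0; -0.41 0 0 0 0 0 0; -0.53 0 0 0 0 0 0; -0.65 0 0 0 0 0 0; -0.77 0 0 0 0 0 0; -0.85 0 0 0 0 0 0; -0.9 0 0 0 0 0 0; -0.92 0 0 0 0 0 0; -0.92 0 0 0 0 0 0"}}

```text
time_s: 20.75
eef_pos: [460.3, -9.8, 8.3]
ee_rot: [0.001, 0.678, 0.735, 0.0]
force: [0.0, 0.5, -0.7]
grip_width: 0.266
```

```bash
python3 - <<'E'
from h import *
plan([(*W(-420,88),7,4.6),(*W(-475,88),7,4.6)])
p=eyes.capture("side")
for d in nets.spot_in("roll_c",p)[:6]: r=d["rect"]; print(np.round(r),round(d["confidence"],2),RK(at(p,(r[0]+r[2])/2,(r[1]+r[3])/2,13)))
E
```

```text
t 20.75 now [460.3  -9.8   8.3] yaw 4.6 rk [-325.3   87. ] w 0.266 j [-0.28  0.5   1.92 -0.    0.72 -0.36]
[-0.789, 0.002, 0.011, 0.004, 0.002, -0.002] rows 2  [ 468. -104.    7.] 4.6
[-0.458, 0.005, 0.0, 0.0, 0.0, 0.0] rows 2  [ 473. -159.    7.] 4.6
[324. 264. 351. 289.] 0.91 [-12.8 236.9]
[311. 329. 332. 352.] 0.68 [171.8 196.9]
[270. 247. 290. 264.] 0.63 [-68.2  87. ]
```

>>> {"op": "drive_tool", "data": {"series": "-0.07 0 0.01 0 0 0 0; -0.17 0 0.01 0 0 0 0; -0.29 0 0.01 0 0 0 0; -0.41 0 0.01 0 0 0 0; -0.53 0 0.02 0 0 0 0; -0.65 0 0.02 0 0 0 0; -0.77 0 0.03 0 0 0 0; -0.85 0 0.03 0 0 0 0; -0.9 0 0.03 0 0 0 0; -0.92 0 0.03 0 0 0 0; -0.92 0 0.03 0 0 0 0"}}

```text
time_s: 21.95
eef_pos: [469.1, -119.6, 4.8]
ee_rot: [0.001, 0.678, 0.735, 0.0]
force: [0.5, 0.2, -0.3]
grip_width: 0.263
```

>>> {"op": "drive_tool", "data": {"series": "-0.05 0 0 0 0 0 0; -0.12 0 0 0 0 0 0; -0.2 0 0 0 0 0 0; -0.28 0 0 0 0 0 0; -0.36 0 0 0 0 0 0; -0.44 0 0 0 0 0 0; -0.5 0 0 0 0 0 0; -0.54 0 0 0 0 0 0; -0.54 0 0 0 0 0 0"}}

```text
time_s: 22.85
eef_pos: [474.4, -184.8, 4.8]
ee_rot: [0.001, 0.678, 0.735, 0.0]
force: [0.1, -0.5, 0.0]
grip_width: 0.267
```

```bash
python3 - <<'E'
from h import *
plan([])
p=eyes.capture("side")
for d in nets.spot_in("roll_c",p)[:6]: r=d["rect"]; print(np.round(r),round(d["confidence"],2),RK(at(p,(r[0]+r[2])/2,(r[1]+r[3])/2,10)))
save(p,"side7.png",(180,120,330,270),4)
E
```

```text
t 22.85 now [ 474.4 -184.8    4.8] yaw 4.6 rk [-500.9   89. ] w 0.267 j [-0.6   0.58  1.77  0.    0.79 -0.68]
[321. 295. 348. 325.] 0.89 [ 85.7 227.5]
[308. 327. 333. 353.] 0.88 [168.5 194.6]
[327. 262. 350. 290.] 0.54 [-16.1 239.5]
```

View pics/side7.png

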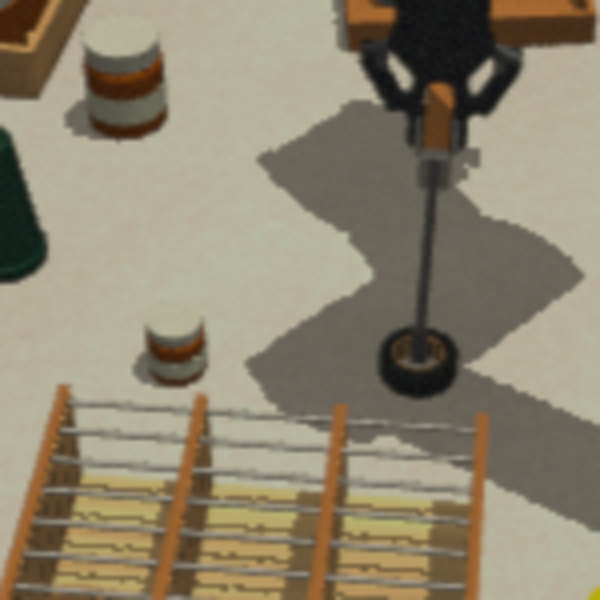

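The roll lies flat on the bench with the toe in its hole, at crop (419,362), well clear of the mouth. I lift the hook out, shift it 114 mm toward the base and lay it down.

>>> {"op": "drive_tool", "data": {"series": "0 0 -0.15 0 0 0 0; 0 0 -0.35 0 0 0 0; 0 0 -0.55 0 0 0 0; 0 0 -0.55 0 0 0 0; 0 -0.3 -0.55 0 0 0 0; 0 -0.65 -0.55 0 0 0 0; 0 -0.95 -0.55 0 0 0 0; 0 -0.95 -0.55 0 0 0 0; 0 -0.95 -0.55 0 0 0 0; 0 -0.95 -0.3 0 0 0 0; 0 -0.95 -0.1 0 0 0 0; 0 -0.95 -0.02 0 0 0 0; 0 -0.95 0.005 0 0 0 0; 0 -0.95 0.005 0 0 0 0"}}

```text
time_s: 24.35
eef_pos: [361.2, -193.0, 4.4]
ee_rot: [0.001, 0.678, 0.735, 0.0]
force: [-0.2, 1.7, 2.3]
grip_width: 0.266
```

>>> {"op": "drive_tool", "data": {"series": "0 0 0 0 0 0 0.3; 0 0 0 0 0 0 0.5; 0 0 0 0 0 0 0.6; 0 0 0 0 0 0 0.6; 0 0 0 0 0 0 0.6; 0 0 -0.4 0 0 0 0.6; 0 0 -0.8 0 0 0 0.6; 0 0 -0.95 0 0 0 0.6; 0 0 -0.95 0 0 0 0.6"}}

```text
time_s: 25.25
eef_pos: [362.0, -193.8, 120.7]
ee_rot: [0.003, 0.678, 0.735, 0.0]
force: [0.1, 0.0, -1.6]
grip_width: 0.598
```

```bash
python3 - <<'E'
from h import *
p=eyes.capture("side")
for n in("roll_c","hook_shank"):
  for d in nets.spot_in(n,p)[:6]: r=d["rect"]; w=at(p,(r[0]+r[2])/2,(r[1]+r[3])/2,10); print(n,np.round(r),round(d["confidence"],2),RK(w),w)
plan([(400,-70,120,4.6),(452,75,120,4.6)])
save(p,"side8.png",(180,100,330,270),3.5)
E
```

```text
roll_c [324. 296. 349. 322.] 0.9 [ 82.9 231. ] [279.63226292 383.49667392  10.        ]
roll_c [323. 263. 352. 290.] 0.82 [-13.5 236.3] [283.10894219 287.06840912  10.        ]
roll_c [308. 325. 334. 355.] 0.67 [168.6 195.1] [307.53752958 472.10595734  10.        ]
roll_c [273. 204. 295. 221.] 0.52 [-234.5   88.7] [450.36168032  80.48227522  10.        ]
roll_c [200. 124. 220. 153.] 0.22 [-577.3 -191.7] [ 760.88705069 -235.20833035   10.        ]
hook_shank [327. 141. 329. 216.] 0.65 [-396.3  215.7] [338.70493333 -92.26295498  10.        ]
t 25.4 now [ 360.5 -192.5  117.4] yaw 4.6 rk [-498.1  203.1] w 0.601 j [-0.78  0.2   1.98  0.    0.96 -0.86]
[0.991, 0.411, -0.021, 0.001, -0.002, 0.001] rows 3  [400. -70. 120.] 4.6
[1.17, 0.529, 0.0, 0.0, 0.0, 0.0] rows 4 TOO BIG [452.  75. 120.] 4.6
```

View pics/side8.png

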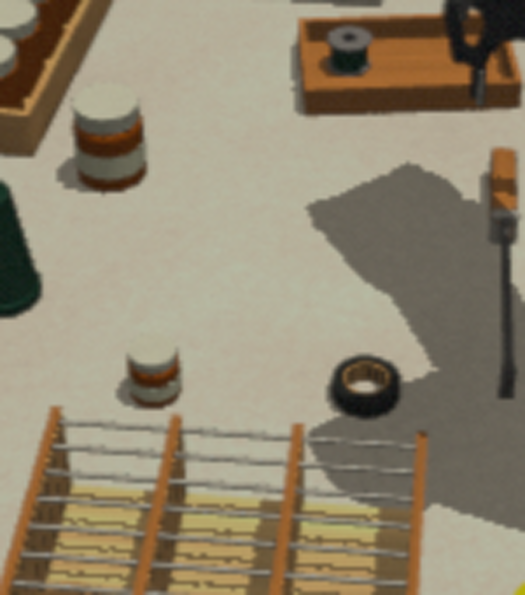

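The hook rests on the bench at crop (500,270). The roll is free at (365,386), and the wire reel is undisturbed. Moving above the roll.

>>> {"op": "drive_tool", "data": {"series": "0.99 0.41 0 0 0 0 0.9; 0.99 0.41 0 0 0 0 0.9; 0.99 0.41 0 0 0 0 0.9; 0.99 0.41 0 0 0 0 0.9; 0.99 0.41 0 0 0 0 0.9; 0.99 0.41 0 0 0 0 0.9"}}

```text
time_s: 26.0
eef_pos: [399.6, -70.7, 116.8]
ee_rot: [-0.001, 0.678, 0.735, 0.0]
force: [-0.7, 0.4, 0.7]
grip_width: 0.903
```

>>> {"op": "drive_tool", "data": {"series": "0.98 0.5 0 0 0 -0.32 0.95; 0.98 0.5 0 0 0 -0.32 0.95; 0.98 0.5 0 0 0 -0.32 0.95; 0.98 0.5 0 0 0 -0.32 0.95; 0.98 0.5 0 0 0 -0.32 0.95; 0.98 0.5 0 0 0 -0.32 0.95"}}

```text
time_s: 26.6
eef_pos: [449.7, 50.0, 116.7]
ee_rot: [-0.001, 0.618, 0.786, -0.0]
force: [-1.0, 0.6, -0.3]
grip_width: 0.952
```

```bash
python3 - <<'E'
from h import *
w=eyes.capture("wrist")
for d in nets.spot_in("roll_c",w)[:3]:
    r=d["rect"]; print(np.round(r),round(d["confidence"],2),at(w,(r[0]+r[2])/2,(r[1]+r[3])/2,10))
# dark ring mask check at top face
hsv=cv2.cvtColor(w["frame"],cv2.COLOR_RGB2HSV); print(proj(w,[451,78,20]))
save(w,"w9.png")
plan([(451,78,60,13.8)])
E
```

```text
[225. 123. 300. 200.] 0.65 [451.49474235  72.73427127  10.        ]
[ 90. 144. 127. 384.] 0.36 [343.82633797 -46.37537936  10.        ]
(np.float64(263.75380685720665), np.float64(157.47740460107164))
t 26.7 now [449.8  50.1 116.9] yaw 13.6 rk [-264.6   92. ] w 0.949 j [-0.15  0.29  1.86  0.    1.   -0.39]
[0.222, 0.065, 0.474, -0.002, -0.003, -0.006] rows 2  [451.  78.  60.] 13.8
```

View pics/w9.png

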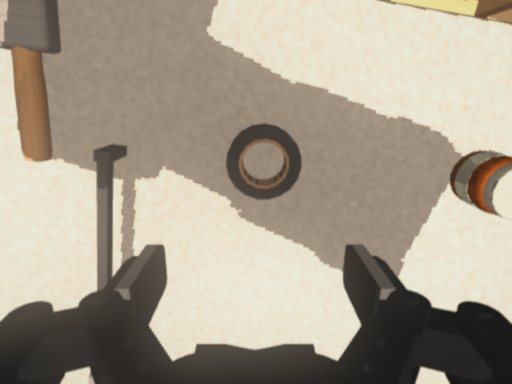

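The wrist picture shows the roll's top-face centre at (264,161), well between the fingers. The hook's shank is to the left and the jar to the right, both clear. Grasping the roll.

>>> {"op": "drive_tool", "data": {"series": "0.2 0.06 0 0 0 0 1; 0.2 0.06 0.2 0 0 0 1; 0.2 0.06 0.5 0 0 0 1; 0.2 0.06 0.8 0 0 0 1; 0.2 0.06 0.95 0 0 0 1; 0.2 0.06 0.965 0 0 0 1; 0.2 0.06 0.965 0 0 0 1; 0.2 0.06 0.965 0 0 0 0.4; 0.2 0.06 0.965 0 0 0 0.4; 0.2 0.06 0.965 0 0 0 0.4; 0.2 0.06 0.965 0 0 0 0.4; 0.2 0.06 0.965 0 0 0 0.4", "newtons": 30}}

```text
time_s: 27.9
eef_pos: [451.7, 75.2, 2.6]
ee_rot: [-0.0, 0.618, 0.786, 0.001]
force: [-2.7, -1.0, 11.0]
grip_width: 0.666
```

>>> {"op": "drive_tool", "data": {"series": "0 0 -0.2 0 0 0 0.4; 0 0 -0.5 0 0 0 0.4; 0 0 -0.8 0 0 0 0.4; 0 0 -0.8 0 0 0 0.4"}}

```text
time_s: 28.3
eef_pos: [453.9, 74.9, 103.0]
ee_rot: [0.004, 0.618, 0.786, 0.003]
force: [-0.1, 0.2, -1.8]
grip_width: 0.667
```

```bash
python3 - <<'E'
from h import *
p0=pose()[0]; T=np.array([440,-412.5]); N=5
plan([(*(p0[:2]+(T-p0[:2])*i/N),100,13.8) for i in range(1,N+1)]+[(*T,10,13.8)])
w=eyes.capture("wrist")
for d in nets.spot_in("roll_c",w)[:2]: print(np.round(d["rect"]),d["confidence"])
E
```

```text
t 28.3 now [453.9  74.9 103. ] yaw 13.6 rk [-240.4   85.6] w 0.667 j [-0.09  0.32  1.86  0.    0.95 -0.33]
[-0.784, -0.214, 0.025, 0.019, 0.004, -0.006] rows 2  [451. -23. 100.] 13.8
[-0.783, -0.216, 0.0, 0.0, 0.0, 0.0] rows 2  [ 448. -120.  100.] 13.8
[-0.783, -0.216, 0.0, 0.0, 0.0, 0.0] rows 2  [ 446. -218.  100.] 13.8
[-0.783, -0.216, 0.0, 0.0, 0.0, 0.0] rows 2  [ 443. -315.  100.] 13.8
[-0.783, -0.216, 0.0, 0.0, 0.0, 0.0] rows 2  [ 440. -412.  100.] 13.8
[0.0, 0.0, 0.75, 0.0, 0.0, 0.0] rows 2  [ 440. -412.   10.] 13.8
[194. 198. 320. 322.] 0.8
[200.   0. 512.  55.] 0.61
```

Held (opening about 57 mm, roll 58). Carrying it to the tray.

>>> {"op": "drive_tool", "data": {"series": "-0.35 -0.1 0 0.02 0 0 0.4; -0.78 -0.215 0 0.02 0 0 0.4; -0.78 -0.215 0 0.02 0 0 0.4; -0.78 -0.215 0 0.02 0 0 0.4"}}

```text
time_s: 28.8
eef_pos: [448.1, -22.7, 98.0]
ee_rot: [-0.003, 0.619, 0.785, -0.003]
force: [-0.3, 0.1, -0.6]
grip_width: 0.665
```

>>> {"op": "drive_tool", "data": {"series": "-0.35 -0.1 0 0 0 0 0.4; -0.78 -0.215 0 0 0 0 0.4; -0.78 -0.215 0 0 0 0 0.4; -0.78 -0.215 0 0 0 0 0.4"}}

```text
time_s: 29.2
eef_pos: [444.5, -119.2, 97.4]
ee_rot: [-0.004, 0.62, 0.785, -0.003]
force: [-0.1, 0.6, -0.4]
grip_width: 0.668
```

>>> {"op": "drive_tool", "data": {"series": "-0.35 -0.1 0 0 0 0 0.4; -0.78 -0.215 0 0 0 0 0.4; -0.78 -0.215 0 0 0 0 0.4; -0.78 -0.215 0 0 0 0 0.4"}}

```text
time_s: 29.6
eef_pos: [441.3, -215.1, 96.9]
ee_rot: [-0.005, 0.619, 0.785, -0.003]
force: [-0.5, 0.5, 0.3]
grip_width: 0.664
```

>>> {"op": "drive_tool", "data": {"series": "-0.35 -0.1 0 0 0 0 0.4; -0.78 -0.215 0 0 0 0 0.4; -0.78 -0.215 0 0 0 0 0.4; -0.78 -0.215 0 0 0 0 0.4"}}

```text
time_s: 30.0
eef_pos: [438.3, -310.6, 96.2]
ee_rot: [-0.006, 0.619, 0.785, -0.003]
force: [-1.0, -0.5, -0.6]
grip_width: 0.664
```

```bash
python3 - <<'E'
from h import *
p=eyes.capture("top"); w=eyes.capture("wrist")
for n in("tray","wire_c","roll_c"):
  for d in nets.spot_in(n,w)[:2]: r=d["rect"]; print(n,np.round(r),round(d["confidence"],2),at(w,(r[0]+r[2])/2,(r[1]+r[3])/2,{"tray":7,"wire_c":24,"roll_c":100}[n]))
for d in nets.spot_in("tray",p)[:1]: r=d["rect"]; print("top tray",at(p,(r[0]+r[2])/2,(r[1]+r[3])/2,32))
for q in [(-110,-68,32),(110,-68,32),(110,68,32),(-110,68,32)]:
    a=np.radians(13.8); W3=[479.3+q[0]*np.cos(a)-q[1]*np.sin(a),-403+q[0]*np.sin(a)+q[1]*np.cos(a),32]; print(np.round(proj(w,W3)))
save(w,"w10.png")
plan([(440,-412.5,100,13.8),(440,-412.5,10,13.8)])
E
```

```text
tray [128. 237. 434. 384.] 0.88 [ 483.77459614 -403.37373941    7.        ]
wire_c [323. 318. 391. 378.] 0.64 [ 548.15317565 -410.798756     24.        ]
roll_c [190. 200. 320. 321.] 0.81 [ 440.55622738 -313.66778651  100.        ]
top tray [ 491.50511922 -402.61634147   32.        ]
[144. 398.]
[410. 400.]
[436. 249.]
[124. 249.]
t 30.3 now [ 438.3 -310.9   96.9] yaw 13.5 rk [-623.1  136.5] w 0.669 j [-0.83  0.49  1.62 -0.01  1.04 -1.06]
[-0.826, -0.185, -0.028, -0.022, -0.009, -0.009] rows 3  [ 440. -412.  100.] 13.8
[0.0, 0.0, 0.75, 0.0, 0.0, 0.0] rows 2  [ 440. -412.   10.] 13.8
```

View pics/w10.png

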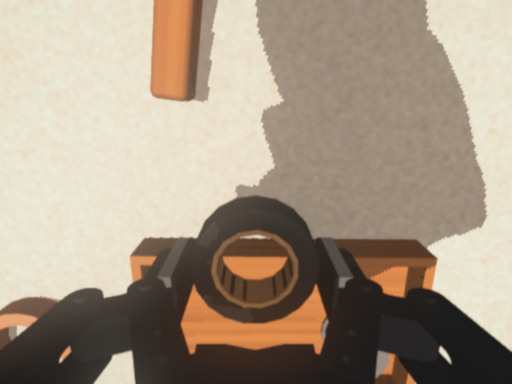

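The wrist view matches the measured tray: its near edge runs from (133,240) to (436,240). The roll is held level between the pads.

>>> {"op": "drive_tool", "data": {"series": "-0.35 -0.08 0 -0.02 0 0 0.4; -0.7 -0.16 0 -0.02 0 0 0.4; -0.825 -0.165 0 -0.02 -0.01 0 0.4; -0.825 -0.165 0 -0.02 -0.01 0 0.4; -0.825 -0.165 0 -0.02 -0.01 0 0.4"}}

```text
time_s: 30.8
eef_pos: [442.3, -410.7, 96.4]
ee_rot: [-0.001, 0.619, 0.786, -0.0]
force: [0.2, 0.6, -0.6]
grip_width: 0.664
```

```bash
python3 - <<'E'
from h import *
plan([(443,-411,10.5,13.8)])
E
```

```text
t 30.8 now [ 442.3 -410.7   96.4] yaw 13.6 rk [-722.9  141.7] w 0.664 j [-0.94  0.61  1.41 -0.    1.12 -1.18]
[-0.004, 0.006, 0.716, -0.002, -0.001, -0.008] rows 2  [ 443. -411.   10.] 13.8
```

>>> {"op": "drive_tool", "data": {"series": "0 0 0.25 0 0 0 0.4; 0 0 0.5 0 0 0 0.4; 0 0 0.65 0 0 0 0.4; 0 0 0.7 0 0 0 0.4; 0 0 0.715 0 0 0 0.4; 0 0 0.715 0 0 0 0.4; 0 0 0.715 0 0 0 0.4; 0 0 0.715 0 0 0 0.8; 0 0 0.715 0 0 0 0.8; 0 0 0.715 0 0 0 0.8; 0 0 0.715 0 0 0 0.8; 0 0 0.5 0 0 0 0.8; 0 0 0.2 0 0 0 0.8; 0 0 -0.2 0 0 0 0.8; 0 0 -0.4 0 0 0 0.8; 0 0 -0.4 0 0 0 0.8"}}

```text
time_s: 32.4
eef_pos: [443.3, -412.0, 148.5]
ee_rot: [0.003, 0.619, 0.786, -0.001]
force: [-0.1, 0.3, 0.9]
grip_width: 0.803
```

>>> {"op": "drive_tool", "data": {"series": "0.3 0 -0.3 0 0 0 0.8; 0.6 0 -0.3 0 0 0 0.8; 0.95 0 -0.3 0 0 0 0.8; 0.95 0 -0.3 0 0 0 0.8; 0.95 0 -0.3 0 0 0 0.8; 0.95 0 -0.3 0 0 0 0.8"}}

```text
time_s: 33.0
eef_pos: [416.6, -301.7, 183.3]
ee_rot: [0.003, 0.619, 0.786, -0.001]
force: [-0.1, -1.0, 1.2]
grip_width: 0.801
```

```bash
python3 - <<'E'
from h import *
w=eyes.capture("wrist"); s=eyes.capture("side"); t=eyes.capture("top")
a=np.radians(13.8)
for n,im,nm in(("roll_c",w,"w"),("roll_c",s,"s"),("roll_c",t,"t")):
  for d in nets.spot_in(n,im)[:5]:
    r=d["rect"]; X=at(im,(r[0]+r[2])/2,(r[1]+r[3])/2,17); q=X[:2]-[481,-403]; print(nm,round(d["confidence"],2),X,"tray",q[0]*np.cos(a)+q[1]*np.sin(a),-q[0]*np.sin(a)+q[1]*np.cos(a))
b=np.hstack([cv2.resize(w["frame"],(400,300)),cv2.resize(s["frame"],(400,300))]); b2=np.hstack([cv2.resize(t["frame"][100:290,140:420],(442,300)),np.zeros((300,358,3),np.uint8)])
cv2.imwrite("pics/end.png",np.vstack([b,b2])[...,::-1])
plan([])
E
```

```text
w 0.67 [ 486.6878372  -407.33111789   17.        ] tray 4.4905371602385475 -5.5628365248965626
w 0.56 [ 442.75732282 -411.20914915   17.        ] tray -39.0969314910222 1.1499718703489759
s 0.87 [308.21078381 478.85885401  17.        ] tray 42.551310505264865 897.619372340694
s 0.8 [280.30605825 383.66143839  17.        ] tray -7.25569376320712 811.8261093481539
s 0.75 [ 447.08016098 -425.85810807   17.        ] tray -38.393141990362835 -14.107275840795412
s 0.61 [285.75099023 298.3492548   17.        ] tray -22.31774378808919 727.6777249128849
t 0.67 [303.73954861 477.79617266  17.        ] tray 37.95565567264458 897.653905239951
t 0.6 [282.44152902 282.27243545  17.        ] tray -29.3665343236851 712.8543917594924
t 0.45 [280.7990186  385.52638362  17.        ] tray -6.332111233993743 813.5196340559476
t 33.3 now [ 416.4 -301.4  183.5] yaw 13.5 rk [-611.6  157.4] w 0.802 j [-0.85  0.33  1.61 -0.    1.2  -1.09]
```

```bash
python3 - <<'E'
from h import *
s=eyes.capture("side"); t=eyes.capture("top"); w=eyes.capture("wrist")
for n in("hook_shank","jar_small_c","ribbon_c","wire_c","jar_big_c"):
    for d in nets.spot_in(n,s)[:1]: print("side",n,round(d["confidence"],2),np.round(d["rect"]))
    for d in nets.spot_in(n,t)[:1]: print("top",n,round(d["confidence"],2),np.round(d["rect"]))
for d in nets.spot_in("roll_c",w)[:2]: print("wrist roll",np.round(d["rect"]))
a=np.linspace(0,2*np.pi,40); P=np.array([proj(w,[442.8+29*np.cos(x),-411.2+29*np.sin(x),z]) for x in a for z in(7,27)]); print("expected flat",P.min(0),P.max(0))
print(ctrl.finish_job())
E
```

```text
side hook_shank 0.76 [322. 140. 330. 214.]
top hook_shank 0.59 [260. 230. 325. 244.]
top jar_small_c 0.44 [228. 160. 240. 171.]
side ribbon_c 0.92 [188. 268. 209. 291.]
top ribbon_c 0.75 [151. 159. 169. 178.]
side wire_c 0.53 [275. 106. 286. 123.]
top wire_c 0.61 [365. 180. 377. 191.]
side jar_big_c 0.64 [202. 124. 220. 156.]
top jar_big_c 0.8 [302. 121. 322. 144.]
wrist roll [228. 246. 280. 299.]
expected flat [225.65882035 243.25951497] [280.52648822 300.17224158]
the job is handed in; nothing more can be done
None
```

The job is handed in at about 33 s of the 72 s allowed. The dark roll lies in the wooden kit tray and the hook lies on the bench. The hand-in gives no verdict, so this rests on my own checks.

- **What I did:** I pulled the hook out of the middle bay by its shank, turned it round and took it by the handle. I lowered its toe into the roll's hole, dragged the roll onto the bench, and laid the hook down clear of the organiser and tray. Then I put the roll in the tray, let go, and moved the gripper up and away.
- **Roll:** the wrist camera put it at about (-39, +1) mm in the tray's frame. Its outline matched a flat ring on the tray floor to about 3 px. The side camera put it about 15 mm lower in y, which is still inside the limits. The networks did not find it in the top view.
- **Hook:** the side camera showed it lying on the bench right after I released it, and its detection stayed put in the final check.
- **Other things:** the ribbon reel, wire reel, both jars and the hook showed at steady positions within a few pixels (2 to 4 px in the worst cases). I did not re-measure the cone of thread at the end, but nothing went near it.
- **Not done:** I could not view the final combined picture because I had reached the 12-picture limit, so the last check is by numbers only.

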